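# Find the concealed catch and open the cradle gate

## Robot

A 7-joint arm with a two-finger parallel gripper is mounted at the origin on the work surface. World frame = base frame: x ahead of the robot, y to its left, z up, the work surface at z = 0. Lengths are in m, angles in rad, forces in N, time in s.
With the tool pointing down it reaches from about 0.35 to 0.9 m from the base axis. Payload 8.1 kg.
Tool frame: the origin (TCP) lies between the finger pads; the fingertips stand 17 mm ahead of it and the grasp point (between the pads) lies 2 mm behind it; z points along the fingers, y is the line along which they close (so a half turn about z gives the same grasp; the last joint's range is limited). The gripper opens to 92 mm and grips with 3 to 60 N. Pads are 19 mm wide; open, the fingers measure 130 mm over their backs; the gripper's body (75 mm by 190 mm) begins 47 mm behind the grasp point.
Start: joints at [-1.222, 0.434, 0.025, 1.573, -0.012, 1.134, -0.075], TCP at [0.273, 0.562, 0.223] pointing down, gripper open.
Joint ranges: [-2.62, 2.62], [-0.44, 2.09], [-1.27, 1.32], [0.08, 2.57], [-1.32, 4.46], [0.12, 2], [-2.74, 2.74]. Speed limits (rad/s): [2.22, 2.22, 3.01, 3.01, 3.14, 3.14, 3.14].

## Interface

Orientations are given as a rotation vector (axis times angle).
In Python, from cell import observe, get_image, calibration, sign_off, look_for, regions_of, landmark_of gives the robot as it stands.
- The arm moves only by the tool jog_arm, never from a script. Its argument "plan" is a list of rows, each an object with "offset": the shift along the tool's x, y, z normalised to -1 to 1, where 1 is 0.15 m, a list of three; "twist": the turn, a rotation vector about the tool's x, y, z normalised to -1 to 1, where 1 is 2 pi rad, a list of three; "fingers": the gripper command: -1 is shut, 1 is fully open, values between are in proportion. In form: [{"offset": [x, y, z], "twist": [ax, ay, az], "fingers": fingers}, ...]. A call has 1 to 20 rows; each row is the pose to reach, as a shift and turn from the pose commanded when the call began, along the tool's axes at that moment, turning the shorter way round; what a row does not reach only later rows make up. A row lasts 1/8 s, in which the tool goes at most 62.5 mm and 10.7 degrees, less where a joint would pass 70% of its speed; a pose out of reach is approached as far as the arm can. A call with a number of a shift or a turn outside -1 to 1 is refused whole. A call with a gripper value outside its range is refused whole. The fingers move at their own pace and stop on an object; "newtons" is the grip in N (left out, the last holds). Time passes only in rows, so rows that repeat a pose let the fingers close. It gives the time, the measured TCP pose, the force, the opening and the grip force at its end, in the units of the state.
- observe(): the state, without advancing time (a new reading comes with each control period).
- get_image(name): name is "side" or "top" or "wrist"; returns the picture (384x512x3 uint8, red, green, blue); there is no depth.
- calibration(name): a dict with "fov_y" (degrees; the focal length in pixels is half the picture's height over the tangent of half this angle, whatever the lens; pixels are square), "cx", "cy" (the principal point, pixels), "position" and "attitude" of the camera in the world. Camera axes: x right, y down, z forward; pixel columns grow to the right and rows downward; lengths in m; the calibration is good to about 2 mm. A picture is of the moment at which its call begins: read the wrist's pose just before it. calibration takes no time and is no camera call; for the wrist camera it gives the pose at the moment of the call.
- sign_off(): hands the job in; it is judged then, once.
Trained networks look in the newest picture that a camera, given by its name, has taken for a name from the list of things; names that differ only in an ending like _2 or _b are one class to them, and where a whole thing is asked for, a point or a joint stands for the part that bears it (a point fixed in the world has none). Each returns a list of dicts, best first, with "conf" (0 to 1); they miss things now and then, are a little off and sometimes report something else, mostly with a low value. They report only what shows in the picture. A call takes as long as a camera call.
- look_for(thing, camera): "box" ([left, top, width, height] as shares, 0 to 1, of the picture: columns of its width, rows of its height, round what is visible of it).
- regions_of(thing, camera): "region" (384x512 bool, what is visible of it) and "box" ([left, top, width, height] as shares, 0 to 1, of the picture: columns of its width, rows of its height, round what is visible of it).
- landmark_of(thing, camera): "at" ([row, column] as shares, 0 to 1, of the picture: columns of its width, rows of its height: a listed point, or the origin of a listed thing).
The state is a dict: "clock": time; "joints": joint angles; "dq": joint speeds; "joint_efforts": joint torques, N m; "position": TCP position; "ee_rot": TCP orientation; "force": force on the tool from outside, world axes, zero at the start; "ft_torque": the same for the moment, N m; "width": opening from 0.0 (shut) to 1.0 (fully open); "gripper_force": force on a finger pad.
Only numpy, scipy, OpenCV 4.12 (cv2) and the standard library are available. Lean on these libraries where they do the work, as an engineer would, in place of code of your own. Each camera call takes 0.05 s, during which the arm holds its last target. There are 200 camera calls.

## Task

Feel across the flat grey panel with a fingertip for the flush recessed push plate hidden in one of its six squares and press it in, so that the catch lets the little wooden gate spring ajar. Then, with the plate let go, push the gate gently wide open, about square to its fence, without gripping it, and leave it standing there. Leave the headset and the loose things on the desk where they are.

Things in the scene. Friction and masses are not known exactly. Their poses are not given: they have to be found in the camera images.
- panel: low flat box fixed on the desk, 140 (x) x 200 (y) x 40 mm high: a dark wood frame 10 mm wide round a grey top flush with it. Origin: centre of its underside on the desk. The top is six 60 mm squares, centred in the panel's frame at x = -30 or +30 mm and y = -60, 0 or +60 mm. Five are solid, one holds the push plate
- panel_top (a point): middle of the panel's top face, 40 mm above the desk. The push plate is in the middle of any one of the six squares, different each time and not reported: a 45 mm square plate of the same grey, 2 mm below the top, in a 49 mm square opening with a thin dark gap round it
- catch (a joint): travel of the hidden push plate in m: 0 = out, 0.005 = fully in (straight down). A spring pushes back with 2 N at the start and 5 N fully in, and returns it when let go. From about 0.003 on it drops the gate's brass bolt
- pen: dark wood enclosure, fixed to the desk. Origin: on the desk under the middle of the shut gate, in the gate's plane; x points into the enclosure (away from the robot), y along the shut gate. Gateway 164 mm wide between two posts 22 mm square, 99 mm high with their brass knobs, centred at y = +93 and -93 mm; side fences 50 mm high at y = +-100 mm run back to x = 260 mm
- pen_front (a point): point on the desk 45 mm inside the shut gate (pen x = 45, y = 0), in the bare floor between gate and cradle. The inside is bare from pen x = 6 to 75 mm but for a 6 mm high sill (up to x = 15 mm); beyond lie the cradle and headset, under 45 mm high
- gate (a joint): opening angle of the wooden gate in rad: 0 = shut, held by the bolt; 1.6 = its stop. It opens outwards, towards the robot (pen's -x). When the catch is pressed it springs by itself to about 0.45; from there it needs some 1 to 3 N to push, and stays where it is left
- gate_board: the pale wooden gate leaf, 150 mm long, 12 mm thick, from 14 mm to 80 mm above the desk. Origin: on the hinge axis at desk height; the leaf runs along its own -y from 3 to 153 mm; its own +x is the inner face's side. It turns with the gate; with the gate shut its axes are the pen's
- gate_hinge (a point): point on the gate's upright hinge axis (brass pin), 80 mm above the desk, at pen y = +78 mm
- gate_free_end (a point): top corner of the gate's free end, 153 mm from the hinge axis, 80 mm above the desk
- headset: black headset with two ear cups of 56 mm and a grey headband, about 120 x 152 x 34 mm, lying loose in the cradle behind the gate; origin under its middle, ear cups to -x. Leave it
- belt_pack: grey plastic belt pack, 62 x 90 x 24 mm, loose in front of the panel; origin centre of underside. Leave it
- mic_capsule: silver mic capsule standing upright, 36 mm across, 54 mm high, loose behind the panel; origin centre of underside. Leave it
- ear_cushion: black rubber ring, 68 mm across, 16 mm high, loose behind the panel; origin centre of underside. Leave it
- jack_adapter: brass jack adapter lying down, about 61 mm long, 14 mm thick, loose in front of the gate beyond its swing; origin under its middle. Leave it

How it is judged:
By the outcome, as a careful person would: the job done as asked, in the order asked, and still so for the second after the job is handed in, with the robot touching nothing.
It also fails if it takes over 58 s, if anything falls off the work surface, if the arm or the gripper's body presses on something with over 40 N, if the wrist force passes 120 N, or if a joint passes its speed limit or range.

## Working session

There is one attempt and no reset: what is moved stays moved. The work goes in short steps, Python scripts to look and compute and a tool call to move; the robot and the scene stay as the last step left them, time stands still between calls to the robot, and variables do not carry over. Pictures are saved under pics/ and viewed, at most 10 in all, crops included, and the job is handed in when it is done.

Besides the shell and the picture viewer there is one more tool, called after "Request:" as name(argument=value, ...) on one line, values as JSON. jog_arm: Moves the arm, as the interface text tells. Scaled input: -1 to 1 covers 0.15 m each way for a shift and 2 pi rad each way for a turn. Its arguments: {"type":"object","properties":{"plan":{"type":"array","items":{"type":"object","properties":{"offset":{"type":"array","items":{"type":"number","minimum":-1,"maximum":1}},"twist":{"type":"array","items":{"type":"number","minimum":-1,"maximum":1}},"fingers":{"type":"number"}}}},"newtons":{"type":"number"}},"required":["plan"]}

```bash
mkdir -p pics; ls
cat > h.py <<'E'
import numpy as np, cv2
from scipy.spatial.transform import Rotation as R
from cell import *
def rot(a):
    a=np.array(a,float)
    return a if a.shape==(3,3) else (R.from_rotvec(a).as_matrix() if a.size==3 else R.from_quat(a).as_matrix())
def ray2z(c,row,col,z):
    f=192/np.tan(np.radians(c["fov_y"])/2)
    d=rot(c["attitude"])@np.array([(col*512-c["cx"])/f,(row*384-c["cy"])/f,1])
    p=np.array(c["position"]); return p+d*(z-p[2])/d[2]
def proj(c,p):
    f=192/np.tan(np.radians(c["fov_y"])/2)
    q=rot(c["attitude"]).T@(np.array(p)-np.array(c["position"])); return f*q[0]/q[2]+c["cx"],f*q[1]/q[2]+c["cy"]
def save(im,n): cv2.imwrite("pics/"+n,im[:,:,::-1])
E
python3 - <<'E'
from h import *
s=observe(); print(s)
a=get_image("top"); b=get_image("side"); save(np.vstack([a]),"top.png"); save(b,"side.png")
for n in("top","side","wrist"): print(n,calibration(n))
c=calibration("top")
for t,z in(("panel_top",.04),("panel",0),("pen",0),("pen_front",0),("gate_hinge",.08),("gate_free_end",.08),("belt_pack",0),("mic_capsule",0),("ear_cushion",0),("jack_adapter",0),("catch",.04)):
    try: print(t,[(np.round(ray2z(c,*l["at"],z),3),np.round(l["at"],3),round(l["conf"],2)) for l in landmark_of(t,"top")[:2]])
    except Exception as e: print(t,e)
E
```

```text
pics
{'clock': 0.0, 'joints': array([-1.2216166 ,  0.43520752,  0.02497338,  1.57411932, -0.01158511,
        1.13398698, -0.07510059]), 'dq': array([-0.00093161, -0.00030084,  0.00062729, -0.00084737, -0.0010062 ,
        0.0006101 ,  0.00094221]), 'joint_efforts': array([-8.75179612e-04, -6.67853808e+01,  9.84708108e-01, -3.14468014e+01,
       -6.05190732e-02,  4.27310227e-02,  1.76056037e-04]), 'position': array([0.27268259, 0.56179353, 0.222046  ]), 'ee_rot': array([-7.03688406e-01, -3.06156350e+00,  2.45630391e-03]), 'force': array([-0.18011687, -0.38512185,  1.18031393]), 'ft_torque': array([ 0.00627737,  0.00695567, -0.0186188 ]), 'gripper_force': 0.0, 'width': 1.0004868517246177}
top {'fov_y': 52.17899898286872, 'cx': 253.75179917024073, 'cy': 193.6138456776214, 'position': array([ 0.46305691, -0.02621408,  1.14363449]), 'attitude': array([-2.15037623,  2.15548956, -0.10125067])}
side {'fov_y': 45.822160716732704, 'cx': 251.17634028711345, 'cy': 184.61217792071983, 'position': array([ 0.12591223, -0.6792355 ,  0.63030766]), 'attitude': array([-2.0861938 ,  0.65270134, -0.316
[... 335 characters left out ...]
array([0.504, 0.557]), 0.46)]
pen_front [(array([ 0.626, -0.171,  0.   ]), array([0.476, 0.608]), 0.92)]
gate_hinge [(array([ 0.587, -0.09 ,  0.08 ]), array([0.502, 0.557]), 0.59)]
gate_free_end [(array([0.403, 0.169, 0.08 ]), array([0.68, 0.37]), 0.29)]
belt_pack [(array([0.392, 0.18 , 0.   ]), array([0.686, 0.372]), 0.84)]
mic_capsule [(array([0.655, 0.102, 0.   ]), array([0.452, 0.427]), 0.57)]
ear_cushion [(array([0.661, 0.227, 0.   ]), array([0.447, 0.344]), 0.52)]
jack_adapter [(array([ 0.402, -0.236,  0.   ]), array([0.677, 0.654]), 0.58)]
catch it knows: belt_pack, ear_cushion, gate_board, gate_free_end, gate_hinge, headset, jack_adapter, mic_capsule, panel, panel_top, pen, pen_front
```

View pics/top.png

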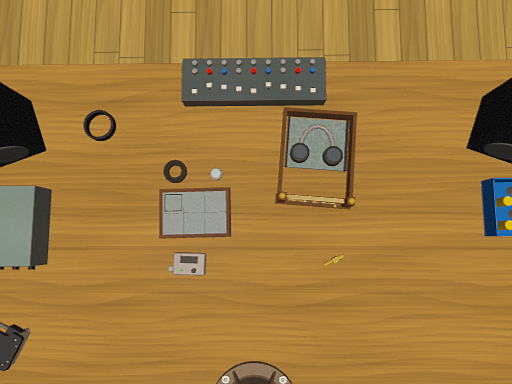

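View pics/side.png

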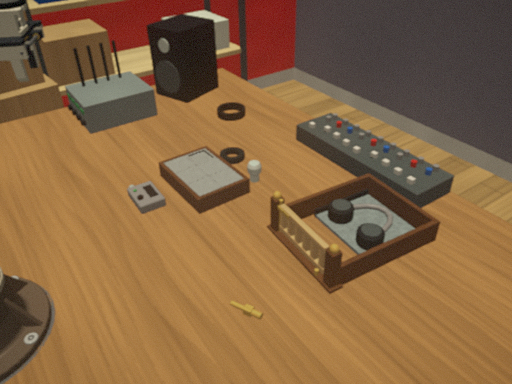

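The top view shows the panel at cols 160–230, rows 188–237, with a darker outline in its upper-left square, around (172,202). The gate is along row ~200, cols 283–352. The hinge side still needs checking against the picture. Next I'll enlarge the view.

Run:
```python
from h import *
a=cv2.imread("pics/top.png")
u=cv2.resize(a[180:245,150:240],None,fx=7,fy=7,interpolation=cv2.INTER_CUBIC)
v=cv2.resize(a[180:270,270:365],None,fx=6,fy=6,interpolation=cv2.INTER_CUBIC)
cv2.imwrite("pics/z1.png",u)
cv2.imwrite("pics/z2.png",v)
c=calibration("top")
m=regions_of("panel","top"); print(len(m),[x["conf"] for x in m])
# panel: colour segmentation of wood frame+grey against the desk
hsv=cv2.cvtColor(a,cv2.COLOR_BGR2HSV); g=((hsv[...,1]<60)|(hsv[...,2]<110)).astype(np.uint8); w=np.zeros_like(g); w[182:243,152:238]=g[182:243,152:238]
cn=max(cv2.findContours(w,0,2)[0],key=cv2.contourArea); print(cv2.minAreaRect(cn)); bx=cv2.boxPoints(cv2.minAreaRect(cn))
P=np.array([ray2z(c,y/384,x/512,.04) for x,y in bx]); print(P.round(3),P.mean(0))
for t in("gate_hinge","gate_free_end","gate_board","panel_top"):
    get_image("side"); print(t,[(np.round(ray2z(calibration("side"),*l["at"],.08 if "_h" in t or "_f" in t else .04 if "top" in t else 0),3),round(l["conf"],2)) for l in landmark_of(t,"side")[:3]])
```

```text
1 [0.62]
((196.49996948242188, 212.49998474121094), (66.99998474121094, 48.99999237060547), 0.0)
[[0.468 0.252 0.04 ]
 [0.607 0.255 0.04 ]
 [0.606 0.064 0.04 ]
 [0.468 0.063 0.04 ]] [0.53714252 0.1582996  0.04      ]
gate_hinge [(array([ 0.576, -0.094,  0.08 ]), 0.56)]
gate_free_end [(array([ 0.565, -0.247,  0.08 ]), 0.91), (array([ 0.525, -0.161,  0.08 ]), 0.43)]
gate_board [(array([ 0.586, -0.086,  0.   ]), 0.67), (array([0.674, 0.238, 0.   ]), 0.63)]
panel_top []
```

View pics/z1.png

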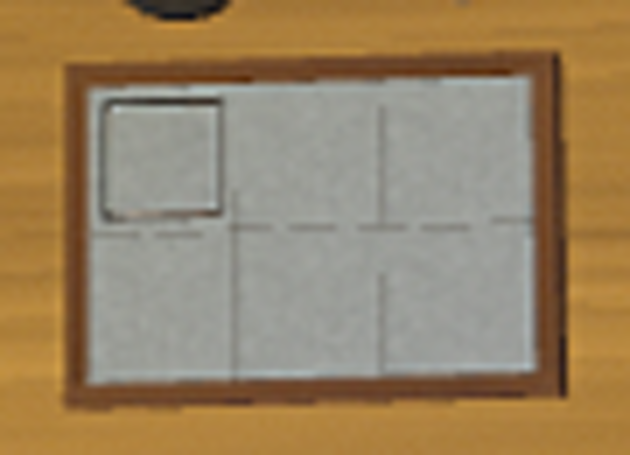

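View pics/z2.png

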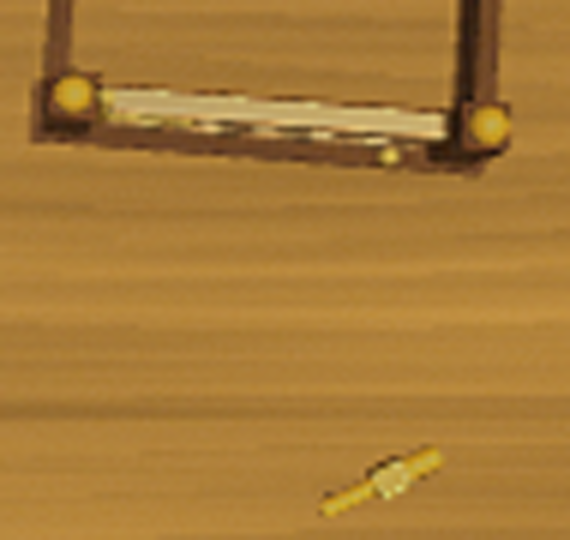

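```bash
cat >> h.py <<'E'
def go(p,yaw):
    """offset/twist for a down-pointing tool whose y axis is at world angle yaw (rad)"""
    s=observe(); M=rot(s["ee_rot"]); y=np.array([np.cos(yaw),np.sin(yaw),0]); z=np.array([0,0,-1.]); T=np.column_stack([np.cross(y,z),y,z])
    return (M.T@(np.array(p)-s["position"])/.15).round(3),(R.from_matrix(M.T@T).as_rotvec()/2/np.pi).round(4)
E
python3 - <<'E'
from h import *
c=calibration("top")
w=lambda u,v,z:ray2z(c,v/384,u/512,z)
pl=w(150+163/7,180+160/7,.038); L=w(150+68/7,180+65/7,.04); Rr=w(150+555/7,180+52/7,.04); BL=w(150+66/7,180+407/7,.04);BR=w(150+560/7,180+397/7,.04)
print("plate",pl,"yaw",np.degrees(np.arctan2(*(-(L-Rr))[:2]))," ",np.linalg.norm(L-Rr),np.mean([L,Rr,BL,BR],0))
K=w(270+73/6,180+95/6,.094);Q=w(270+490/6,180+126/6,.094); d=K-Q
print("knobs",K,Q,np.linalg.norm(d),"penyaw",np.degrees(np.arctan2(-d[0],d[1])),"mid",(K+Q)/2)
yw=np.arctan2((L-Rr)[1],(L-Rr)[0])
print("yaw y",np.degrees(yw)); print(go([pl[0],pl[1],.10],yw))
E
```

```text
plate [0.56439473 0.22509867 0.038     ] yaw 178.68226567957967   0.1986947799865362 [0.5360426  0.16364387 0.04      ]
knobs [ 0.57732387 -0.0813227   0.094     ] [ 0.56278094 -0.26690301  0.094     ] 0.18614927128751477 penyaw -4.48080243105758 mid [ 0.57005241 -0.17411286  0.094     ]
yaw y 91.31773432042034
(array([-2.73 , -1.174,  0.819]), array([ 0.    ,  0.    , -0.0756]))
```

Request:
jog_arm(plan=[{"offset": [-0.3,-0.15,0],"twist": [0,0,-0.025],"fingers": -1},{"offset": [-0.6,-0.3,0],"twist": [0,0,-0.05],"fingers": -1},{"offset": [-0.9,-0.4,0],"twist": [0,0,-0.0756],"fingers": -1},{"offset": [-1,-0.43,0],"twist": [0,0,-0.0756],"fingers": -1}], newtons=20)

```text
clock: 1.55
position: [0.3826, 0.4358, 0.223]
ee_rot: [-0.032, 3.14, -0.001]
force: [-0.4, 0.5, 0.2]
width: 0.617
gripper_force: 0.0
```

```bash
python3 -c "
from h import *
print(go([.5645,.225,.10],np.radians(91.3)),observe()['position'],observe()['clock'])"
```

```text
(array([-1.183, -1.429,  0.823]), array([-0.0001,  0.0002, -0.0004])) [0.38258756 0.43584663 0.22304428] 1.55
```

Request:
jog_arm(plan=[{"offset": [-0.25,-0.3,0.05],"twist": [0,0,0],"fingers": -1},{"offset": [-0.5,-0.6,0.1],"twist": [0,0,0],"fingers": -1},{"offset": [-0.75,-0.9,0.2],"twist": [0,0,0],"fingers": -1},{"offset": [-0.83,-1,0.2],"twist": [0,0,0],"fingers": -1},{"offset": [-0.83,-1,0.2],"twist": [0,0,0],"fingers": -1}])

```text
clock: 2.17
position: [0.5081, 0.2913, 0.1929]
ee_rot: [0.032, -3.141, -0.0]
force: [-1.1, 0.8, -0.4]
width: 0.075
gripper_force: 0.0
```

```bash
python3 -c "
from h import *
print(go([.5645,.225,.08],np.radians(91.3)),observe()['position'],observe()['width'])"
```

```text
(array([-0.367, -0.45 ,  0.752]), array([ 0.    , -0.    , -0.0004])) [0.50809235 0.29130937 0.19286353] 0.07450221232281376
```

Request:
jog_arm(plan=[{"offset": [-0.2,-0.25,0.2],"twist": [0,0,0],"fingers": -1},{"offset": [-0.367,-0.45,0.4],"twist": [0,0,0],"fingers": -1},{"offset": [-0.367,-0.45,0.6],"twist": [0,0,0],"fingers": -1},{"offset": [-0.367,-0.45,0.75],"twist": [0,0,0],"fingers": -1},{"offset": [-0.367,-0.45,0.75],"twist": [0,0,0],"fingers": -1},{"offset": [-0.367,-0.45,0.75],"twist": [0,0,0],"fingers": -1}])

```text
clock: 2.92
position: [0.5641, 0.2276, 0.0815]
ee_rot: [-0.039, 3.14, 0.002]
force: [0.9, 1.4, -0.5]
width: 0.006
gripper_force: 0.0
```

Run:
```python
from h import *
print(go([.5645,.225,.055],np.radians(91.3)),observe()['position'],observe()['width'],observe()['force'])
c=calibration("wrist");i=get_image("wrist")
t=observe()['position']-[0,0,.017]
u=proj(c,[.5645,.225,.038]);v=proj(c,t);print(u,v)
j=i.copy();cv2.circle(j,(int(u[0]),int(u[1])),3,(255,0,0),-1);cv2.circle(j,(int(v[0]),int(v[1])),3,(0,255,0),-1)
save(j,"w1.png")
```

```text
(array([-0.002, -0.018,  0.176]), array([0.0002, 0.0002, 0.0004])) [0.56411945 0.22759207 0.08146687] 0.005859597563620228 [ 0.90589404  1.41079109 -0.54653474]
(np.float64(249.24024932937644), np.float64(207.44000214759407)) (np.float64(251.85600209042786), np.float64(219.56836392974202))
```

View pics/w1.png

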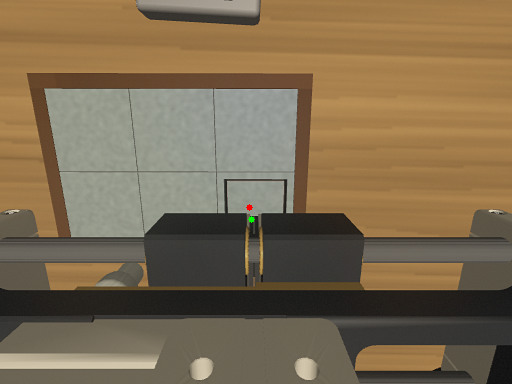

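Run:
```python
from h import *
c=calibration("wrist")
a=ray2z(c,180/384,225.5/512,.04);b=ray2z(c,180/384,286.5/512,.04);print(a,b,b-a,(a+b)/2+np.array([.0245,0,0]))
print(go([.565,.225,.056],np.radians(91.3)))
```

```text
[0.54261051 0.20595216 0.04      ] [0.54144879 0.25279954 0.04      ] [-0.00116172  0.04684738  0.        ] [0.56652965 0.22937585 0.04      ]
(array([-0.003, -0.015,  0.171]), array([0.0002, 0.0003, 0.0003]))
```

The wrist view shows the plate outline at cols 225–287 from row 180 down. Its centre works out at (0.566, 0.228), about 2 mm from the tip, so I'll feel straight down.

Request:
jog_arm(plan=[{"offset": [-0.01,0,0.09],"twist": [0,0,0],"fingers": -1},{"offset": [-0.01,0,0.15],"twist": [0,0,0],"fingers": -1},{"offset": [-0.01,0,0.17],"twist": [0,0,0],"fingers": -1},{"offset": [-0.01,0,0.17],"twist": [0,0,0],"fingers": -1},{"offset": [-0.01,0,0.17],"twist": [0,0,0],"fingers": -1}])

```text
clock: 3.6
position: [0.5659, 0.2255, 0.055]
ee_rot: [-0.036, 3.141, 0.0]
force: [-0.2, 0.6, -0.6]
width: 0.004
gripper_force: 0.0
```

Tip at 38 mm with no contact force, so it's already below the solid top level. Press in small steps.

Request:
jog_arm(plan=[{"offset": [0,0,0.01],"twist": [0,0,0],"fingers": -1},{"offset": [0,0,0.02],"twist": [0,0,0],"fingers": -1},{"offset": [0,0,0.03],"twist": [0,0,0],"fingers": -1},{"offset": [0,0,0.03],"twist": [0,0,0],"fingers": -1},{"offset": [0,0,0.03],"twist": [0,0,0],"fingers": -1}])

```text
clock: 4.22
position: [0.5657, 0.2255, 0.0503]
ee_rot: [-0.036, 3.141, 0.0]
force: [0.0, 0.4, 0.1]
width: 0.003
gripper_force: 0.0
```

Run:
```python
from h import *
s=observe();print(s["position"],s["force"])
i=get_image("top"); c=calibration("top")
j=i[180:270,270:365]; save(cv2.resize(j,None,fx=6,fy=6,interpolation=2),"z3.png")
for t in("gate_free_end","gate_hinge"): print(t,[(np.round(ray2z(c,*l["at"],.08),3),round(l["conf"],2)) for l in landmark_of(t,"top")[:3]])
get_image("side")
print([(np.round(ray2z(calibration("side"),*l["at"],.08),3),round(l["conf"],2)) for l in landmark_of("gate_free_end","side")[:3]])
```

```text
[0.56571992 0.22549691 0.05034235] [0.01144732 0.43552329 0.0748805 ]
gate_free_end [(array([ 0.567, -0.247,  0.08 ]), 0.55)]
gate_hinge [(array([ 0.586, -0.086,  0.08 ]), 0.65)]
[(array([ 0.56 , -0.244,  0.08 ]), 0.55)]
```

Request:
jog_arm(plan=[{"offset": [0,0,0.007],"twist": [0,0,0],"fingers": -1},{"offset": [0,0,0.014],"twist": [0,0,0],"fingers": -1},{"offset": [0,0,0.014],"twist": [0,0,0],"fingers": -1}])

```text
clock: 4.85
position: [0.5656, 0.2255, 0.0481]
ee_rot: [0.036, -3.141, 0.0]
force: [-0.5, 0.8, 0.1]
width: 0.005
gripper_force: 0.0
```

Run:
```python
from h import *
print(observe()["force"])
save(get_image("side"),"s2.png");c=calibration("side");p=observe()["position"];print(proj(c,p-[0,0,.017]),proj(c,[.566,.2265,.038]))
a=cv2.imread("pics/s2.png")[110:230,130:290];cv2.imwrite("pics/s2z.png",cv2.resize(a,None,fx=4.5,fy=4.5,interpolation=2))
```

```text
[-0.49238753  0.80781628  0.12425117]
(np.float64(200.3803437371177), np.float64(160.02526566891254)) (np.float64(200.0758393913281), np.float64(157.5297415526295))
```

View pics/s2z.png

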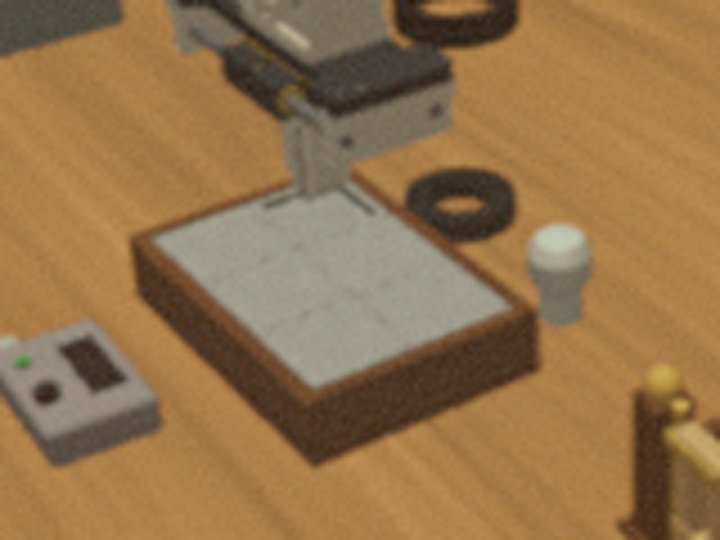

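The side crop shows the fingertip's lower end at (322,195), while the plate centre is near (325,220). The tip therefore looks roughly 15 mm above the plate, which matches the zero force. I'll keep descending, guarded by force.

Request:
jog_arm(plan=[{"offset": [0,0,0.01],"twist": [0,0,0],"fingers": -1},{"offset": [0,0,0.02],"twist": [0,0,0],"fingers": -1},{"offset": [0,0,0.03],"twist": [0,0,0],"fingers": -1},{"offset": [0,0,0.03],"twist": [0,0,0],"fingers": -1}])

```text
clock: 5.4
position: [0.5656, 0.2255, 0.0436]
ee_rot: [0.036, -3.141, 0.0]
force: [0.3, -0.9, -0.2]
width: 0.004
gripper_force: 0.0
```

Request:
jog_arm(plan=[{"offset": [0,0,0.01],"twist": [0,0,0],"fingers": -1},{"offset": [0,0,0.02],"twist": [0,0,0],"fingers": -1},{"offset": [0,0,0.02],"twist": [0,0,0],"fingers": -1}])

```text
clock: 5.78
position: [0.5656, 0.2255, 0.0406]
ee_rot: [0.036, -3.141, 0.0]
force: [-0.5, -0.4, 0.4]
width: 0.005
gripper_force: 0.0
```

Request:
jog_arm(plan=[{"offset": [0,0,0.01],"twist": [0,0,0],"fingers": -1},{"offset": [0,0,0.02],"twist": [0,0,0],"fingers": -1},{"offset": [0,0,0.02],"twist": [0,0,0],"fingers": -1}])

```text
clock: 6.15
position: [0.5656, 0.2255, 0.0376]
ee_rot: [0.036, -3.141, 0.0]
force: [-0.4, 0.4, 0.4]
width: 0.002
gripper_force: 0.0
```

Request:
jog_arm(plan=[{"offset": [0,0,0.01],"twist": [0,0,0],"fingers": -1},{"offset": [0,0,0.015],"twist": [0,0,0],"fingers": -1},{"offset": [0,0,0.015],"twist": [0,0,0],"fingers": -1}])

```text
clock: 6.52
position: [0.5656, 0.2255, 0.0354]
ee_rot: [0.036, -3.141, 0.0]
force: [0.3, -0.8, -0.5]
width: 0.002
gripper_force: 0.0
```

Run:
```python
from h import *
s=observe();print(s["force"],s["position"])
a=get_image("side")[110:300,130:350];save(cv2.resize(a,None,fx=3.1,fy=3.1,interpolation=2),"s3z.png")
```

```text
[ 0.27463485 -0.83662073 -0.51474373] [0.5656436  0.22549897 0.03541045]
```

View pics/s3z.png

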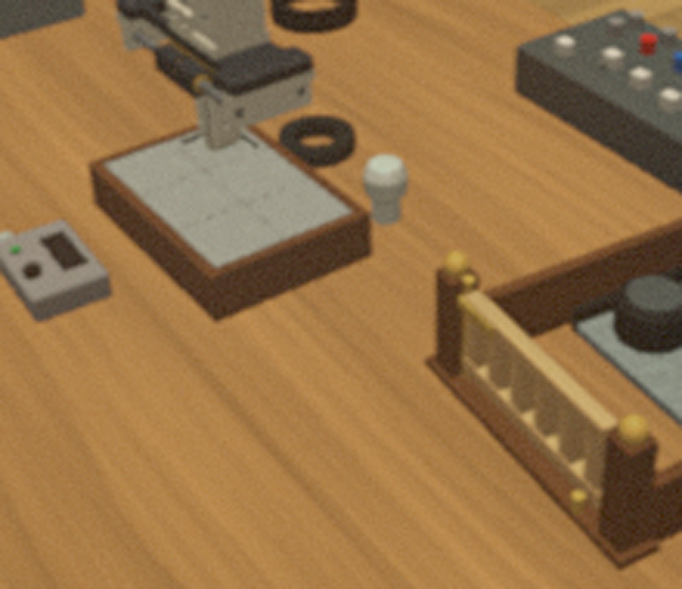

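The fingertip's lower end is now at full pixel (202,157), almost on the plate. The gate is still shut, so I continue feeling.

Request:
jog_arm(plan=[{"offset": [0,0,0.01],"twist": [0,0,0],"fingers": -1},{"offset": [0,0,0.015],"twist": [0,0,0],"fingers": -1},{"offset": [0,0,0.015],"twist": [0,0,0],"fingers": -1}])

```text
clock: 6.95
position: [0.5658, 0.2256, 0.0333]
ee_rot: [-0.036, 3.141, 0.0]
force: [-0.8, -1.0, 2.2]
width: 0.007
gripper_force: 0.8
```

Request:
jog_arm(plan=[{"offset": [0,0,0.01],"twist": [0,0,0],"fingers": -1},{"offset": [0,0,0.015],"twist": [0,0,0],"fingers": -1},{"offset": [0,0,0.015],"twist": [0,0,0],"fingers": -1}])

```text
clock: 7.32
position: [0.5659, 0.2255, 0.031]
ee_rot: [-0.036, 3.141, 0.0]
force: [0.3, -0.2, 2.5]
width: 0.005
gripper_force: 1.6
```

Run:
```python
from h import *
s=observe();print(s["force"],s["position"],s["joint_efforts"].round(2))
```

```text
[ 0.31084917 -0.201585    2.46724377] [0.56587002 0.22553936 0.03103336] [-2.000e-02 -6.949e+01  1.360e+00 -2.188e+01  0.000e+00  1.000e-01
  0.000e+00]
```

Contact with a yielding spring (about 2 N at TCP z 0.034), so the plate is found. Pressing it in.

Request:
jog_arm(plan=[{"offset": [0,0,0.006],"twist": [0,0,0],"fingers": -1},{"offset": [0,0,0.012],"twist": [0,0,0],"fingers": -1},{"offset": [0,0,0.012],"twist": [0,0,0],"fingers": -1},{"offset": [0,0,0.012],"twist": [0,0,0],"fingers": -1}])

```text
clock: 7.82
position: [0.5659, 0.2256, 0.0295]
ee_rot: [-0.036, 3.141, 0.0]
force: [-0.1, -0.1, 6.9]
width: 0.004
gripper_force: 3.1
```

Run:
```python
from h import *
s=observe();print(s["force"],s["position"])
get_image("top"); c=calibration("top")
for t in("gate_free_end","gate_hinge"): print(t,[(np.round(ray2z(c,*l["at"],.08),3),round(l["conf"],2)) for l in landmark_of(t,"top")[:3]])
get_image("side")
print([(np.round(ray2z(calibration("side"),*l["at"],.08),3),round(l["conf"],2)) for l in landmark_of("gate_free_end","side")[:3]])
```

```text
[-0.14817225 -0.11605306  6.93863042] [0.56587034 0.22559014 0.02945536]
gate_free_end [(array([ 0.5  , -0.232,  0.08 ]), 0.63)]
gate_hinge [(array([ 0.588, -0.092,  0.08 ]), 0.7)]
[(array([ 0.5  , -0.223,  0.08 ]), 0.62)]
```

Gate sprang ajar (free end at x≈0.50, which fits 0.45 rad). Let the plate go, and move up and over to the enclosure.

Request:
jog_arm(plan=[{"offset": [0,0,-0.1],"twist": [0,0,0],"fingers": -1},{"offset": [0,0,-0.4],"twist": [0,0,0],"fingers": -1},{"offset": [0,0,-0.8],"twist": [0,0,0],"fingers": -1},{"offset": [-0.08,-0.3,-0.9],"twist": [0,0,0],"fingers": -1},{"offset": [-0.16,-0.6,-0.9],"twist": [0,0,0.008],"fingers": -1},{"offset": [-0.22,-0.9,-0.9],"twist": [0,0,0.0161],"fingers": -1},{"offset": [-0.24,-1,-0.9],"twist": [0,0,0.0161],"fingers": -1}])

```text
clock: 8.95
position: [0.6054, 0.0723, 0.1648]
ee_rot: [0.13, 3.139, -0.002]
force: [0.2, 0.6, 0.3]
width: 0.005
gripper_force: 0.0
```

Run:
```python
from h import *
print(go([.602,-.212,.16],np.radians(85.5)),observe()["position"])
```

```text
(array([-0.134, -1.891,  0.035]), array([-0.0003,  0.    , -0.0007])) [0.60540762 0.07232389 0.16482003]
```

Request:
jog_arm(plan=[{"offset": [-0.02,-0.3,0],"twist": [0,0,0],"fingers": -1},{"offset": [-0.04,-0.6,0],"twist": [0,0,0],"fingers": -1},{"offset": [-0.07,-0.9,0],"twist": [0,0,0],"fingers": -1},{"offset": [-0.07,-1,0],"twist": [0,0,0],"fingers": -1}])

```text
clock: 9.45
position: [0.6035, -0.0769, 0.1645]
ee_rot: [-0.127, -3.139, 0.001]
force: [-0.3, 0.2, -0.4]
width: 0.007
gripper_force: 0.0
```

Request:
jog_arm(plan=[{"offset": [-0.03,-0.3,0],"twist": [0,0,0],"fingers": -1},{"offset": [-0.06,-0.6,0],"twist": [0,0,0],"fingers": -1},{"offset": [-0.06,-0.86,0],"twist": [0,0,0],"fingers": -1},{"offset": [-0.06,-0.86,0],"twist": [0,0,0],"fingers": -1},{"offset": [-0.06,-0.86,0],"twist": [0,0,0],"fingers": -1}])

```text
clock: 10.07
position: [0.6032, -0.2012, 0.1642]
ee_rot: [-0.119, -3.139, -0.002]
force: [1.9, 0.5, 0.0]
width: 0.001
gripper_force: 0.0
```

Run:
```python
from h import *
p=observe()["position"]
print(go([.602,-.212,.06],np.radians(85.5)),p)
c=calibration("wrist");i=get_image("wrist").copy();O=np.array([.570,-.174,0]);X=np.array([.997,-.078,0]);Y=np.array([.078,.997,0])
for x,y,z in((0,.078,.08),(0,.093,.099),(0,-.093,.099),(-.0665,-.060,.08),(.035,-.035,.08),(.035,-.035,0)):
    u=proj(c,O+x*X+y*Y+[0,0,z]); cv2.circle(i,(int(u[0]),int(u[1])),3,(255,0,0),-1)
save(i,"w2.png")
```

```text
(array([ 0.003, -0.074,  0.694]), array([ 0.0003, -0.    ,  0.0004])) [ 0.60321837 -0.20119254  0.16416167]
```

View pics/w2.png

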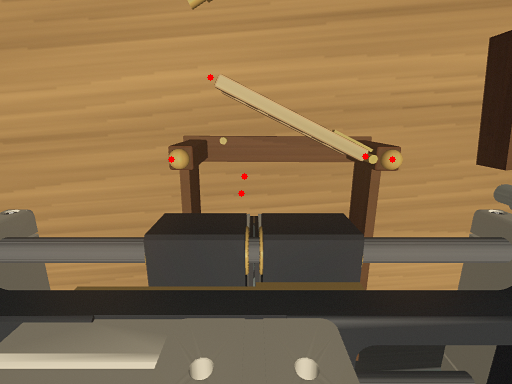

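The wrist view shows the gate ajar. The model points (posts at (171,159) and (392,159), free end at (210,77)) match within a few pixels, and the floor inside is free. I'll lower inside.

Request:
jog_arm(plan=[{"offset": [0,-0.03,0.2],"twist": [0,0,0],"fingers": -1},{"offset": [0,-0.03,0.4],"twist": [0,0,0],"fingers": -1},{"offset": [0,-0.03,0.6],"twist": [0,0,0],"fingers": -1},{"offset": [0,-0.03,0.69],"twist": [0,0,0],"fingers": -1},{"offset": [0,-0.03,0.69],"twist": [0,0,0],"fingers": -1},{"offset": [0,-0.03,0.69],"twist": [0,0,0],"fingers": -1}])

```text
clock: 10.88
position: [0.6035, -0.2076, 0.0619]
ee_rot: [0.122, 3.137, -0.0]
force: [0.8, 0.8, 0.6]
width: 0.003
gripper_force: 0.0
```

```bash
cat >> h.py <<'E'
O=np.array([.570,-.174,0]);X=np.array([.997,-.078,0]);Y=np.array([.078,.997,0])
def pen(p): d=np.array(p)-O; return d@X*1000,d@Y*1000
E
python3 - <<'E'
from h import *
s=observe();print(s["position"],s["force"],pen(s["position"]))
for x,y in((0,-35),(-40,-25),(-60,0),(-90,20),(-100,45),(-100,53)):
    print(x,y,go(O+x/1e3*X+y/1e3*Y+[0,0,.058],np.radians(85.5)))
E
```

```text
[ 0.60345874 -0.20757707  0.06189862] [0.80494313 0.76297207 0.6479962 ] (np.float64(35.97737383053346), np.float64(-30.86655597411184))
0 -35 (array([ 0.24 , -0.027,  0.026]), array([-0.    ,  0.0003,  0.0002]))
-40 -25 (array([0.507, 0.039, 0.025]), array([-0.    ,  0.0003,  0.0002]))
-60 0 (array([0.64 , 0.206, 0.025]), array([-0.    ,  0.0003,  0.0002]))
-90 20 (array([0.84 , 0.34 , 0.024]), array([-0.    ,  0.0003,  0.0002]))
-100 45 (array([0.906, 0.506, 0.024]), array([-0.    ,  0.0003,  0.0002]))
-100 53 (array([0.906, 0.56 , 0.024]), array([-0.    ,  0.0003,  0.0002]))
```

Request:
jog_arm(plan=[{"offset": [0.1,0,0.02],"twist": [0,0,0],"fingers": -1},{"offset": [0.2,0,0.02],"twist": [0,0,0],"fingers": -1},{"offset": [0.25,-0.02,0.02],"twist": [0,0,0],"fingers": -1},{"offset": [0.3,-0.02,0.02],"twist": [0,0,0],"fingers": -1},{"offset": [0.34,-0.01,0.02],"twist": [0,0,0],"fingers": -1},{"offset": [0.38,0,0.02],"twist": [0,0,0],"fingers": -1},{"offset": [0.42,0.0,0.02],"twist": [0,0,0],"fingers": -1},{"offset": [0.46,0.01,0.02],"twist": [0,0,0],"fingers": -1},{"offset": [0.5,0.02,0.02],"twist": [0,0,0],"fingers": -1},{"offset": [0.53,0.03,0.02],"twist": [0,0,0],"fingers": -1},{"offset": [0.56,0.04,0.02],"twist": [0,0,0],"fingers": -1},{"offset": [0.59,0.06,0.02],"twist": [0,0,0],"fingers": -1},{"offset": [0.62,0.08,0.02],"twist": [0,0,0],"fingers": -1},{"offset": [0.65,0.1,0.02],"twist": [0,0,0],"fingers": -1},{"offset": [0.65,0.1,0.02],"twist": [0,0,0],"fingers": -1}])

```text
clock: 12.75
position: [0.506, -0.1848, 0.0577]
ee_rot: [-0.122, -3.139, -0.0]
force: [0.0, -0.1, -0.2]
width: 0.006
gripper_force: 0.0
```

```bash
cat > st.py <<'E'
from h import *
s=observe();print(s["clock"],s["position"],s["force"],pen(s["position"]))
H=O+.078*Y
for cam in("top","side","wrist"):
    get_image(cam);c=calibration(cam)
    for l in landmark_of("gate_free_end",cam)[:2]:
        q=ray2z(c,*l["at"],.08);d=q-H; print(cam,round(l["conf"],2),np.array(pen(q)).round(),"r",np.hypot(d@X,d@Y).round(3),"th",np.arctan2(-d@X,-d@Y).round(3))
E
python3 st.py
```

```text
12.75 [ 0.50601405 -0.18482267  0.0576593 ] [ 0.04575599 -0.07076593 -0.21024343] (np.float64(-62.94981979540194), np.float64(-15.781103672676364))
side 0.91 [-107.  -25.] r 0.148 th 0.806
wrist 0.97 [-110.  -24.] r 0.15 th 0.826
```

Request:
jog_arm(plan=[{"offset": [0.03,0.03,0],"twist": [0,0,0],"fingers": -1},{"offset": [0.06,0.06,0],"twist": [0,0,0],"fingers": -1},{"offset": [0.09,0.09,0],"twist": [0,0,0],"fingers": -1},{"offset": [0.12,0.13,0],"twist": [0,0,0],"fingers": -1},{"offset": [0.15,0.17,0],"twist": [0,0,0],"fingers": -1},{"offset": [0.18,0.2,0],"twist": [0,0,0],"fingers": -1},{"offset": [0.21,0.23,0],"twist": [0,0,0],"fingers": -1},{"offset": [0.23,0.26,0],"twist": [0,0,0],"fingers": -1},{"offset": [0.25,0.29,0],"twist": [0,0,0],"fingers": -1},{"offset": [0.25,0.32,0],"twist": [0,0,0],"fingers": -1},{"offset": [0.25,0.34,0],"twist": [0,0,0],"fingers": -1},{"offset": [0.25,0.34,0],"twist": [0,0,0],"fingers": -1}])

```text
clock: 14.55
position: [0.4729, -0.1311, 0.0575]
ee_rot: [-0.122, -3.139, -0.0]
force: [-1.0, 0.4, 0.2]
width: 0.005
gripper_force: 0.1
```

```bash
python3 st.py
```

```text
14.55 [ 0.47289699 -0.13106994  0.05754567] [-1.03626102  0.35830497  0.24313236] (np.float64(-100.16024247331586), np.float64(35.22723588884633))
side 0.57 [-144.   53.] r 0.146 th 1.399
wrist 0.93 [-148.   52.] r 0.15 th 1.397
```

Request:
jog_arm(plan=[{"offset": [0,0.03,0],"twist": [0,0,0],"fingers": -1},{"offset": [0,0.06,0],"twist": [0,0,0],"fingers": -1},{"offset": [0,0.09,0],"twist": [0,0,0],"fingers": -1},{"offset": [0,0.11,0],"twist": [0,0,0],"fingers": -1},{"offset": [0,0.11,0],"twist": [0,0,0],"fingers": -1},{"offset": [0,0.11,0],"twist": [0,0,0],"fingers": -1}])

```text
clock: 15.6
position: [0.4748, -0.1147, 0.0578]
ee_rot: [0.122, 3.139, 0.0]
force: [-0.0, 0.6, 0.4]
width: 0.002
gripper_force: 0.0
```

```bash
python3 st.py
```

```text
15.6 [ 0.47476679 -0.11471565  0.05777592] [-0.04050522  0.6233415   0.3899868 ] (np.float64(-99.57169189880344), np.float64(51.678303367501655))
side 0.84 [-156.   68.] r 0.157 th 1.509
side 0.7 [-218.  224.] r 0.262 th 2.159
wrist 0.82 [-153.   73.] r 0.153 th 1.536
```

Gate is at about 1.53 rad. Back off along -y, then up and away, and check.

Request:
jog_arm(plan=[{"offset": [0,-0.1,0],"twist": [0,0,0],"fingers": -1},{"offset": [0,-0.25,0],"twist": [0,0,0],"fingers": -1},{"offset": [0,-0.3,-0.1],"twist": [0,0,0],"fingers": -1},{"offset": [0,-0.3,-0.4],"twist": [0,0,0],"fingers": -1},{"offset": [0,-0.3,-0.8],"twist": [0,0,0],"fingers": -1},{"offset": [0,-0.3,-1],"twist": [0,0,0],"fingers": -1},{"offset": [0,-0.3,-1],"twist": [0,0,0],"fingers": -1},{"offset": [0,-0.3,-1],"twist": [0,0,0],"fingers": -1}])

```text
clock: 16.9
position: [0.4701, -0.1604, 0.2069]
ee_rot: [-0.124, -3.138, -0.0]
force: [0.3, 0.5, -0.7]
width: 0.007
gripper_force: 0.0
```

```bash
python3 st.py
python3 - <<'E'
from h import *
save(np.vstack([get_image("wrist")]),"w3.png")
E
```

```text
16.9 [ 0.47014823 -0.1603905   0.20694248] [ 0.31337519  0.4561875  -0.74957571] (np.float64(-100.61375682136762), np.float64(5.780238004900399))
side 0.92 [-154.   71.] r 0.155 th 1.522
wrist 0.58 [-151.   71.] r 0.151 th 1.525
```

View pics/w3.png

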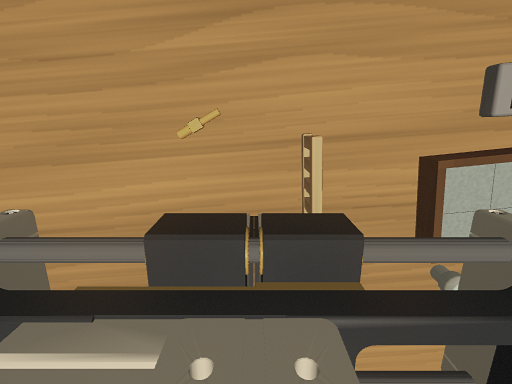

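The wrist view, aligned with the pen, shows the leaf standing vertical at col ~316, rows 135–213. That is square to the fence, with the jack adapter clear and the robot touching nothing.

```bash
python3 -c "
from cell import sign_off
print(sign_off())"
```

```text
the job is handed in; nothing more can be done
None
```

I found the push plate in the panel's far-left square and pressed it in. The gate sprang ajar, and after letting the plate go I pushed it open to about 1.53 rad by the cameras (87–88°, square to its fence). The arm touched nothing else that I could see, and I handed the job in at about 17 s.

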